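Check the braze under the hand lens

ROBOT

A 6-joint arm with a two-finger parallel gripper is mounted at the origin on the work surface. World frame = base frame: x ahead of the robot, y to its left, z up, the work surface at z = 0. Lengths are in m, angles in rad, forces in N, time in s.
With the tool pointing down it reaches from about 0.35 to 0.975 m from the base axis. Payload 4.9 kg.
Tool frame: the origin (TCP) lies on the mounting face of the last link; the fingertips stand 173 mm ahead of it and the grasp point (between the pads) lies ctrl.pinch_z ahead of it (ctrl.pinch_z is the distance from the TCP to the grasp point, in m); z points along the fingers, y is the line along which they close (so a half turn about z gives the same grasp; the last joint's range is limited). The gripper opens to 85 mm and grips with 20 to 120 N. Pads are 22 mm wide; open, the fingers measure 114 mm over their backs; the gripper's body (76 mm by 85 mm) begins 54 mm behind the grasp point. The pads swing forward as they close: fully open they stand 13 mm farther back than shut.
Start: joints at [1.184, 0.053, 1.613, -0, 1.476, -0.119], TCP at [0.165, 0.603, 0.405] pointing down, gripper open.
Joint ranges: [-3.01, 3.01], [-1.01, 2.22], [0.06, 2.58], [-1.02, 4.17], [0.09, 2.62], [-3.14, 3.14]. Speed limits (rad/s): [2.57, 2.57, 3.14, 3.14, 3.14, 3.14].

INTERFACE

Orientations are given as a rotation vector (axis times angle).
In Python, from station import telemetry, eyes, ctrl gives the robot as it stands.
- The arm moves only by the tool apply_moves, never from a script. Its argument "plan" is a list of rows, each a list of 5 numbers: the finger opening in m, from 0 to 0.0854, then the shift along the tool's x, y, z in m, then the turn about the tool's z in rad. In form: [[jaw, x, y, z, roll], ...]. A call has 1 to 12 rows; each row is the pose to reach, as a shift and turn from the pose commanded when the call began, along the tool's axes at that moment; what a row does not reach only later rows make up. A row lasts 1/12 s, in which the tool goes at most 41.7 mm and 7.16 degrees, less where a joint would pass 70% of its speed; a pose out of reach is approached as far as the arm can. A call with a gripper value outside its range is refused whole. The fingers move at their own pace and stop on an object; "newtons" is the grip in N (left out, the last holds). Time passes only in rows, so rows that repeat a pose let the fingers close. It gives the time, the measured TCP pose, the force, the opening and the grip force at its end, in the units of the state.
- telemetry.get_obs(): the state, without advancing time (a new reading comes with each control period).
- eyes.get_image(name): name is "scene" or "top"; returns a dict with "img" (420x560x3 uint8, blue, green, red), "range_z" (420x560 float32, m along the optical axis (not along the pixel's ray), 0 where there is no reading), "K" (3x3 intrinsics, pixels), "dist_coeffs" ([k1, k2, p1, p2, k3] as OpenCV has them; the pictures are not rectified), "pose" (4x4, takes a point from camera to world coordinates). Camera axes: x right, y down, z forward; pixel columns grow to the right and rows downward; lengths in m; the calibration is good to about 2 mm. A picture is of the moment at which its call begins.
- ctrl.finish_job(): hands the job in; it is judged then, once.
Trained networks look in a picture, given as the dict that the camera call returned (one of the last four; its "shot" number tells which), for a name from the list of things; names that differ only in an ending like _2 or _b are one class to them, and where a whole thing is asked for, a point or a joint stands for the part that bears it (a point fixed in the world has none). Each returns a list of dicts, best first, with "confidence" (0 to 1); they miss things now and then, are a little off and sometimes report something else, mostly with a low value. They report only what shows in the picture. A call takes as long as a camera call. They do not tell look-alikes from the thing itself.
- eyes.search_frame(thing, picture): "box" ([left, top, right, bottom] in pixels, round what is visible of it).
- eyes.outline_of(thing, picture): "region" (420x560 bool, what is visible of it) and "box" ([left, top, right, bottom] in pixels, round what is visible of it).
- eyes.tip_of(thing, picture): "point" ([column, row] in pixels: a listed point, or the origin of a listed thing).
The state is a dict: "t": time; "q": joint angles; "dq": joint speeds; "effort": joint torques, N m; "tool_pos": TCP position; "tool_rot": TCP orientation; "contact_force": force on the tool from outside, world axes, zero at the start; "wrist_torque": the same for the moment, N m; "opening": finger opening in m; "grip_force": force on a finger pad.
Only numpy, scipy, OpenCV 4.12 (cv2) and the standard library are available. Lean on these libraries where they do the work, as an engineer would, in place of code of your own. Each camera call takes 0.05 s, during which the arm holds its last target. There are 200 camera calls.

TASK

Slide the copper flange plate along the bench, flat and without lifting it, until it lies centred and square on the steel rectangle let into the bench (long side along long side), and let go of it. Then pick up the hand lens by its handle and hold its glass level, centred above the plate's collar and at the height of the gauge's brass pointer. Finish while still holding it there in the gripper, with the lens touching nothing else; leave the plate, the pointer and the other things on the bench undisturbed.

Things in the scene. Friction and masses are not known exactly. Their poses are not given: they have to be found in the camera images.
- plate: Loose copper plate, 0.3 to 0.55 kg, lying flat: 80 (x) by 110 (y) mm, 5 mm thick, with an upright round collar in its middle (open tube, 36 mm outside, 28 mm inside diameter, 30 mm tall; can be gripped from above). Origin: centre of the underside; z up. A half turn makes no difference. It starts left or right of the steel rectangle.
- collar_top (a point): Centre of the mouth of the plate's collar, 35 mm above the plate's underside.
- gauge: Fixed: plain steel rectangle 100 (x) by 130 (y) mm, let flush into the wooden bench (no edge to catch on), and a focus gauge: steel post, 10 mm thick, 160 mm tall, on a round foot (40 mm across, 10 mm high), 115 mm from the rectangle's centre along its +x (away from the robot). Origin: rectangle's centre at bench height; z up.
- pointer_tip (a point): Tip of the brass pointer, which sticks out 36 mm from the gauge's post towards the rectangle (tip 79 mm from its centre). Its height, 90 to 140 mm above the bench from run to run, is where the middle of the glass is to be held. Clamped on the post by friction (8 N): do not bump it.
- loupe: Loose hand lens, 0.11 kg, lying flat: wooden handle 90 mm long, 16 mm wide, 22 mm tall; beyond it along +x a round steel rim (72 mm across, 10 mm tall) with the glass. Spans x = -50 to +112 mm. Origin: underside of the handle, 45 mm from its end; z up. Grip at x = -10 to +25 mm, firmly (about 60 N). Starts on the other side from the plate, glass away from the robot.
- lens (a point): Middle of the lens's glass, 76 mm from the loupe's origin along its +x and 5 mm above its underside.
- hammer: Bystander: hammer lying on the right of the bench, handle towards the robot. Origin: underside. Leave alone.
- bowl: Bystander: small copper bowl, 100 mm across, 45 mm tall, on the far left. Origin: centre of the underside. Leave alone.
- jar: Bystander: amber glass jar, 56 mm across, 75 mm tall, on the left. Origin: centre of the underside. Leave alone.
Things that resemble listed ones, but are neither listed nor needed, are in the scene too. Leave any green look-alike of the loupe alone.

How it is judged:
On the way, in this order (a step that is already met when the one before it is completed fails the run):
1. the plate lies centred and square on the steel rectangle, released (horizontal distance between plate and gauge below 0.01 m and angle between the y axis of plate and the y axis of gauge, either way round below 0.15 rad and height (world z) of plate below 0.004 m and linear speed of plate below 0.02 m/s and contact force between the fingers and plate below 0.1 N), for 0.2 s.
2. the hand lens has been picked up (height (world z) of loupe above 0.04 m and contact force between the fingers and loupe above 1 N), for 0.2 s.
At the end, for the whole second after the job is handed in: The plate lies flat on the steel rectangle, its centre within 10 mm and its sides within 0.15 rad of the rectangle's; the fingers hold the hand lens, still, its middle within 12 mm of the collar's axis, within 8 mm of the pointer tip's height, level within 0.10 rad, touching neither plate nor gauge (all of step 1 and horizontal distance between lens and collar_top below 0.012 m and z of lens in the frame of pointer_tip between -0.008 and 0.008 m and angle between loupe's own z axis and vertical below 0.1 rad and linear speed of loupe below 0.02 m/s and angular speed of loupe below 0.2 rad/s and contact force between the fingers and loupe above 2 N and contact force between loupe and plate below 0.1 N and contact force between loupe and gauge below 0.1 N); the arm keeps its last pose, push and grip.
It fails at once if the plate is lifted more than 10 mm or tipped more than 0.2 rad instead of slid (height (world z) of plate above 0.01 m or angle between plate's own z axis and vertical above 0.2 rad).
It fails at once if the gauge's pointer is shifted by more than 4 mm (distance of pointer_tip from where it was at the start of the episode above 0.004 m).
It fails at once if the lens is knocked against the plate or the gauge (over 3 N) (contact force between loupe and plate above 3 N or contact force between loupe and gauge above 3 N).
It fails at once if a bystander is moved more than 15 mm (distance of any of hammer, bowl, jar from where it was at the start of the episode above 0.015 m).
It also fails if it takes over 64 s, if anything falls off the work surface, if the arm or the gripper's body presses on something with over 40 N, if the wrist force passes 120 N, or if a joint passes its speed limit or range.

## Working session

There is one attempt and no reset: what is moved stays moved. The work goes in short steps, Python scripts to look and compute and a tool call to move; the robot and the scene stay as the last step left them, time stands still between calls to the robot, and variables do not carry over. Pictures are saved under pics/ and viewed, at most 10 in all, crops included, and the job is handed in when it is done.

Besides the shell and the picture viewer there is one more tool, called after "Emit:" as name(argument=value, ...), one argument or row to a line, values as JSON. apply_moves: Moves the arm, as the interface text tells. Its arguments: {"type":"object","properties":{"plan":{"type":"array","items":{"type":"array","items":{"type":"number"}}},"newtons":{"type":"number"}},"required":["plan"]}

```bash
mkdir -p pics; ls
cat > h.py <<'E'
import numpy as np, cv2
from station import telemetry, eyes, ctrl
def unproj(p,uv,z=None):
    """uv Nx2 -> world pts; with depth, or intersect plane z"""
    uv=np.atleast_2d(np.asarray(uv,float))
    n=cv2.undistortPoints(uv.reshape(-1,1,2),p["K"],np.array(p["dist_coeffs"])).reshape(-1,2)
    d=np.c_[n,np.ones(len(n))]; T=np.array(p["pose"]); R,t=T[:3,:3],T[:3,3]
    if z is None:
        r=p["range_z"][uv[:,1].round().astype(int).clip(0,419),uv[:,0].round().astype(int).clip(0,559)]
        return (d*r[:,None])@R.T+t
    w=d@R.T; return t+w*((z-t[2])/w[:,2])[:,None]
def cloud(p,reg):
    v,u=np.nonzero(reg&(p["range_z"]>0)); return unproj(p,np.c_[u,v])
E
python3 - <<'E'
from h import *
for n in("scene","top"):
    p=eyes.get_image(n); cv2.imwrite(f"pics/{n}0.png",p["img"])
    print(n,np.array(p["pose"]).round(3).tolist())
    for t in("plate","gauge","loupe","hammer","bowl","jar"):
        for r in eyes.search_frame(t,p)[:4]: print(t,np.round(r["box"]),round(r["confidence"],2))
    for t in("collar_top","pointer_tip","lens","loupe","plate","gauge"):
        for r in eyes.tip_of(t,p)[:3]: print("pt",t,np.round(r["point"],1),round(r["confidence"],2),unproj(p,r["point"]).round(3))
print(telemetry.get_obs(),ctrl.pinch_z)
E
```

```text
pics
scene [[-0.424, 0.67, -0.609, 1.111], [0.906, 0.319, -0.279, 0.277], [0.007, -0.67, -0.742, 0.893], [0.0, 0.0, 0.0, 1.0]]
plate [356. 250. 394. 276.] 0.6
gauge [232. 239. 295. 304.] 0.67
gauge [193. 199. 219. 245.] 0.62
loupe [147. 245. 175. 305.] 0.98
loupe [285. 196. 333. 222.] 0.95
loupe [195. 134. 227. 160.] 0.77
loupe [228. 163. 256. 199.] 0.73
hammer [102. 163. 175. 228.] 0.87
bowl [308. 302. 351. 342.] 0.7
jar [434. 280. 463. 312.] 0.66
pt collar_top [374.1 252.3] 0.71 [[0.426 0.24  0.016]]
pt lens [294.1 201.8] 0.83 [[ 0.339 -0.037  0.006]]
pt lens [239.5 188.7] 0.76 [[ 0.361 -0.217  0.005]]
pt lens [205.  155.7] 0.76 [[ 0.273 -0.401  0.007]]
pt loupe [213.1 216.2] 0.85 [[ 0.499 -0.228  0.01 ]]
pt loupe [318.3 213.3] 0.85 [[0.357 0.049 0.013]]
pt loupe [216.8 140.2] 0.83 [[ 0.197 -0.398  0.02 ]]
pt plate [373.4 261.8] 0.56 [[0.458 0.247 0.017]]
pt gauge [261.4 260.6] 0.91 [[ 0.573 -0.03   0.001]]
top [[0.019, -0.989, 0.146, 0.288], [-1.0, -0.021, -0.01, -0.008], [0.013, -0.146, -0.989, 1.301], [0.0, 0.0, 0.0, 1.0]]
plate [147. 200. 194. 238.] 0.8
gauge [248. 112. 294. 19
[... 781 characters left out ...]
 [[0.436 0.226 0.039]]
{'t': 1.3, 'q': array([ 1.18400388e+00,  5.27173930e-02,  1.61289012e+00,  1.93743320e-05,
        1.47603739e+00, -1.18991014e-01]), 'dq': array([-0.00015686,  0.00282068, -0.00060548,  0.00100614, -0.00020946,
        0.00069596]), 'effort': array([-7.76234629e-05, -3.93706691e+01, -3.70447397e+01, -1.86152179e-04,
        7.78990070e-04, -5.78018145e-06]), 'tool_pos': array([0.16536862, 0.60270928, 0.40469869]), 'tool_rot': array([-4.19404208e-01, -3.11343942e+00,  7.18809196e-05]), 'contact_force': array([-0.25994587,  0.24396531,  0.1420965 ]), 'wrist_torque': array([-0.00525488, -0.04969216, -0.01275649]), 'grip_force': 0.0, 'opening': 0.08549417084329426} 0.1547
```

```bash
cd pics; python3 -c "
import cv2
for n,a,b,c,d in(('scene',110,350,80,480),('top',80,350,60,460)):
    i=cv2.imread(n+'0.png')[a:b,c:d]; cv2.imwrite(n+'0c.png',cv2.resize(i,None,fx=2,fy=2,interpolation=cv2.INTER_CUBIC))"
```

```text
(no output)
```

View pics/top0c.png

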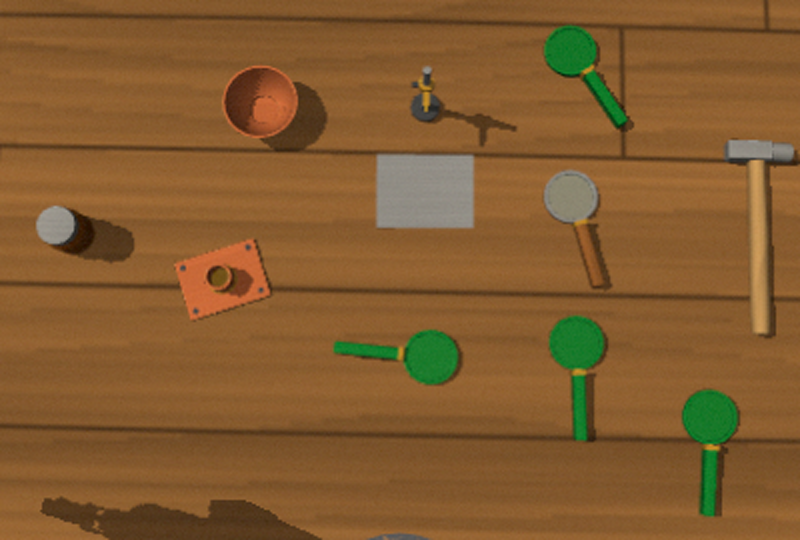

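View pics/scene0c.png

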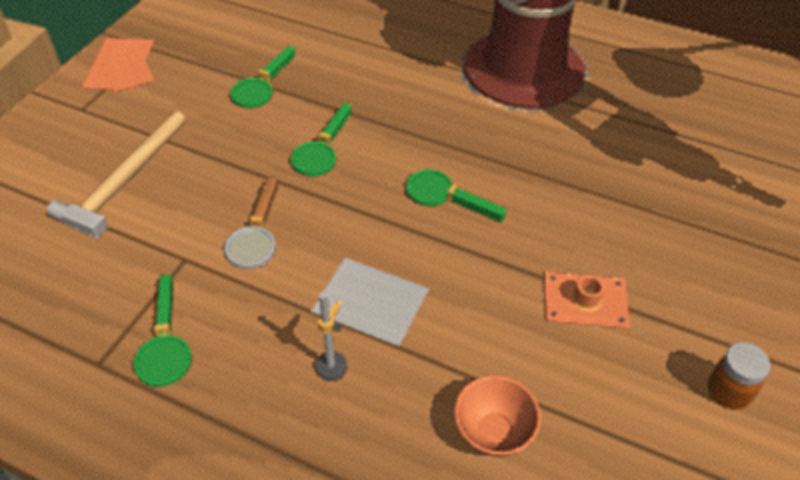

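The top view shows four green look-alikes at full-frame pixels (345,107), (276,257), (348,252) and (414,287). The only grey and brown loupe has its glass at (345,178) and its handle at (357,208), so that is the target. The copper plate is at (171,220), and an unlisted flat copper sheet lies behind the hammer. The steel rectangle is at (272,176), with the post foot at (272,134).

```bash
cat >> h.py <<'E'
def roi(b):
    m=np.zeros((420,560),bool); m[b[1]:b[3],b[0]:b[2]]=1; return m
def rect(pts):
    r=cv2.minAreaRect((pts[:,:2]*1000).astype(np.float32)); b=cv2.boxPoints(r)
    e=b[1]-b[0],b[2]-b[1]; l=max(e,key=np.linalg.norm)
    return np.round(r[0],1),np.round(r[1],1),round(float((np.arctan2(l[1],l[0]))%np.pi),3)
def seg(p,b,f):
    hsv=cv2.cvtColor(p["img"],cv2.COLOR_BGR2HSV).astype(int); m=(roi(b)&f(hsv[...,0],hsv[...,1],hsv[...,2])).astype(np.uint8)
    n,l,s,_=cv2.connectedComponentsWithStats(m); return l==1+np.argmax(s[1:,4])
def uvs(m): v,u=np.nonzero(m); return np.c_[u,v]
E
python3 - <<'E'
from h import *
p=eyes.get_image("top"); s=eyes.get_image("scene")
grey=lambda h,s,v:(s<60)&(v>90)
cop=lambda h,s,v:((h<11)&(s>120)&(v>130))
m=seg(p,(240,150,305,200),grey); print("rect top",m.sum(),rect(unproj(p,uvs(m),0)))
m=seg(s,(230,230,300,290),grey); print("rect scene",m.sum(),rect(unproj(s,uvs(m),0)))
m=seg(p,(140,190,202,245),cop); print("plate top",m.sum(),rect(unproj(p,uvs(m),.005)))
w=cloud(p,roi((140,190,202,245))); c=w[w[:,2]>.025]; print("collar cloud",len(c),c.mean(0),c.max(0))
w=cloud(s,roi((345,240,400,280))); c=w[w[:,2]>.025]; print("collar cloud s",len(c),c.mean(0),c.max(0))
m=seg(p,(325,160,365,196),grey); u=unproj(p,uvs(m),.01); print("lens",m.sum(),rect(u),cv2.minEnclosingCircle((u[:,:2]*1000).astype(np.float32)))
for q,b in((p,(325,160,368,228)),(s,(185,195,222,248))):
    w=cloud(q,roi(b)); h=w[(w[:,2]>.014)]; print("handle",len(h),rect(h),np.percentile(h[:,2],[50,95])); h=w[(w[:,2]>.005)]; print("loupe",len(h),rect(h))
yel=lambda h,s,v:(h>17)&(h<32)&(s>130)&(v>100)
for q,b in((p,(262,108,286,142)),(s,(225,245,260,300))):
    h=cv2.cvtColor(q["img"],cv2.COLOR_BGR2HSV).astype(int); m=roi(b)&yel(h[...,0],h[...,1],h[...,2])
    w=cloud(q,m); print("ptr",len(w)); print(w[np.argsort(w[:,0])].round(3).tolist()[:40])
for n,i,b in(("a",p["img"],(255,100,290,200)),("b",s["img"],(220,240,300,305))):
    cv2.imwrite(f"pics/g{n}.png",cv2.resize(i[b[1]:b[3],b[0]:b[2]],None,fx=6,fy=6,interpolation=cv2.INTER_CUBIC))
E
python3 -c "
import cv2,numpy as np
a=cv2.imread('pics/ga.png');b=cv2.imread('pics/gb.png')
o=np.zeros((600,700,3),np.uint8);o[:600,:210]=a;o[:390,215:695]=b;cv2.imwrite('pics/gab.png',o)"
```

```text
rect top 1711 (array([565.5, -26.2]), array([ 98.9, 127.1]), 1.592)
rect scene 1410 (array([568.2, -23.9]), array([105.9, 130.8]), 1.586)
plate top 822 (array([439.3, 240.4]), array([ 77.2, 109.1]), 1.919)
collar cloud 80 [0.43871339 0.23981224 0.03406191] [0.45453042 0.25839598 0.04150916]
collar cloud s 91 [0.44298605 0.24275412 0.03189011] [0.45929489 0.26034272 0.03764597]
lens 536 (array([ 559.4, -220. ]), array([68.1, 70. ]), 2.37) ((560.0272827148438, -220.14208984375), 35.79267883300781)
handle 265 (array([ 513.4, -221.6]), array([155.4,  67.2]), 0.079) [0.02274319 0.02779673]
loupe 1025 (array([ 518.7, -223.1]), array([112.9, 181.3]), 3.136)
handle 144 (array([ 486. , -239.3]), array([89.4, 17. ]), 0.27) [0.02113117 0.02418255]
loupe 539 (array([ 523. , -235.3]), array([157.6,  69.7]), 0.432)
ptr 64
[[0.643, -0.024, 0.111], [0.647, -0.024, 0.109], [0.65, -0.024, 0.106], [0.652, -0.024, 0.11], [0.652, -0.021, 0.1], [0.652, -0.021, 0.109], [0.652, -0.026, 0.108], [0.654, -0.021, 0.109], [0.655, -0.024, 0.108], [0.657, -0.026, 0.102], [0.657, -0.024, 0.107], [0.658, -0.026, 0.1
[... 930 characters left out ...]
8, 0.105], [0.666, -0.02, 0.105], [0.666, -0.023, 0.104], [0.668, -0.019, 0.106], [0.673, -0.019, 0.112], [0.677, -0.014, 0.109], [0.678, -0.016, 0.112], [0.679, -0.016, 0.109], [0.681, -0.012, 0.106], [0.681, -0.014, 0.109], [0.682, -0.011, 0.112], [0.682, -0.027, 0.11], [0.683, -0.016, 0.111], [0.683, -0.029, 0.111], [0.684, -0.026, 0.109], [0.684, -0.013, 0.11], [0.685, -0.023, 0.109], [0.685, -0.012, 0.107], [0.686, -0.028, 0.111], [0.686, -0.015, 0.103], [0.686, -0.017, 0.111], [0.686, -0.012, 0.101], [0.686, -0.014, 0.113], [0.687, -0.011, 0.106], [0.687, -0.019, 0.11], [0.687, -0.014, 0.101], [0.687, -0.013, 0.11], [0.687, -0.024, 0.107], [0.688, -0.024, 0.112], [0.688, -0.021, 0.11]]
```

View pics/gab.png

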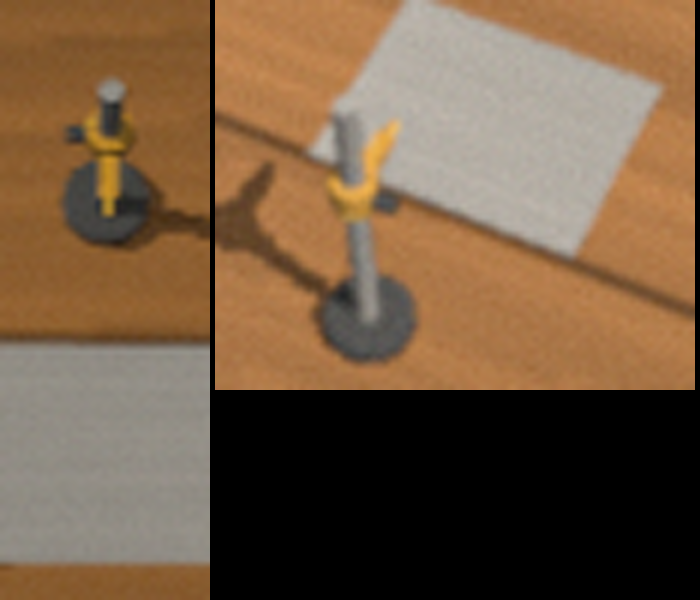

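The pointer is at about z 0.104 and the rectangle centre at (0.566,-0.025). The plate is at (0.441,0.241) with yaw 0.35, and the loupe's lens is at (0.560,-0.220) with yaw about 0.26. The pointer crop shows the brass tip over the foot, aimed at the rectangle.

```bash
cat >> h.py <<'E'
from scipy.spatial.transform import Rotation as Ro
def go(xyz,yaw=None):
    """shift in tool axes to put TCP at xyz, tool-y direction at yaw (mod pi)"""
    o=telemetry.get_obs(); R=Ro.from_rotvec(o["tool_rot"]).as_matrix()
    ty=np.arctan2(R[1,1],R[0,1]); s=R.T@(np.array(xyz)-o["tool_pos"])
    r=None if yaw is None else -(((yaw-ty+np.pi/2)%np.pi)-np.pi/2)
    print("t",round(o["t"],2),"pos",o["tool_pos"].round(4),"tool-y yaw",round(ty,3),"tilt",R[:,2].round(3),"q6",o["q"][5].round(2),"SHIFT",s.round(4),"ROLL",r,"|F|",o["contact_force"].round(1),"open",o["opening"].round(4),o["grip_force"])
E
python3 -c "
from h import *
go((.441,.241,.26),.348+np.pi/2)"
```

```text
Traceback (most recent call last):
  File "h.py", line 30, in go
    print("t",round(o["t"],2),"pos",o["tool_pos"].round(4),"tool-y yaw",round(ty,3),"tilt",R[:,2].round(3),"q6",o["q"][5].round(2),"SHIFT",s.round(4),"ROLL",r,"|F|",o["contact_force"].round(1),"open",o["opening"].round(4),o["grip_force"])
                                                                                                                                                                                                        ^^^^^^^^^^^^^^^^^^
AttributeError: 'float' object has no attribute 'round'
```

```bash
sed -i 's/o\["opening"\].round(4)/round(o["opening"],4)/' h.py
python3 -c "
from h import *
go((.441,.241,.26),.348+np.pi/2)"
```

```text
t 1.4 pos [0.1654 0.6027 0.4047] tool-y yaw 1.303 tilt [ 0.  0. -1.] q6 -0.12 SHIFT [-0.3615 -0.2759  0.1447] ROLL -0.6157917246209879 |F| [ 0.7  0.4 -0. ] open 0.0852 0.0
```

Emit:
apply_moves(
  plan=[
    [0.085,-0.3615,-0.276,0.06,-0.616],
    [0.085,-0.3615,-0.276,0.06,-0.616],
    [0.085,-0.3615,-0.276,0.06,-0.616],
    [0.085,-0.3615,-0.276,0.06,-0.616],
    [0.085,-0.3615,-0.276,0.06,-0.616],
    [0.085,-0.3615,-0.276,0.06,-0.616],
    [0.085,-0.3615,-0.276,0.06,-0.616],
    [0.085,-0.3615,-0.276,0.06,-0.616],
    [0.085,-0.3615,-0.276,0.06,-0.616],
    [0.085,-0.3615,-0.276,0.06,-0.616],
    [0.085,-0.3615,-0.276,0.1447,-0.616],
    [0.085,-0.3615,-0.276,0.1447,-0.616],
  ],
  newtons=50,
)

```text
t: 2.4
tool_pos: [0.4367, 0.248, 0.2811]
tool_rot: [-0.54, 3.087, 0.002]
contact_force: [0.1, 0.4, -0.4]
opening: 0.0852
grip_force: 0.0
```

```bash
python3 -c "
from h import *
go((.441,.241,.19),.348+np.pi/2)
p=eyes.get_image('scene'); 
w=cloud(p,roi((345,240,400,280))); c=w[(w[:,2]>.025)&(w[:,2]<.045)]; print(len(c),c.mean(0))
cv2.imwrite('pics/s1.png',cv2.resize(p['img'][170:300,320:440],None,fx=4,fy=4))"
```

```text
t 2.4 pos [0.4367 0.248  0.2811] tool-y yaw 1.917 tilt [ 0.007  0.003 -1.   ] q6 -1.55 SHIFT [-0.001  -0.008   0.0911] ROLL -0.0020033937222188047 |F| [ 0.1  0.4 -0.4] open 0.0852 0.0
88 [0.44269402 0.24305612 0.03210634]
```

View pics/s1.png

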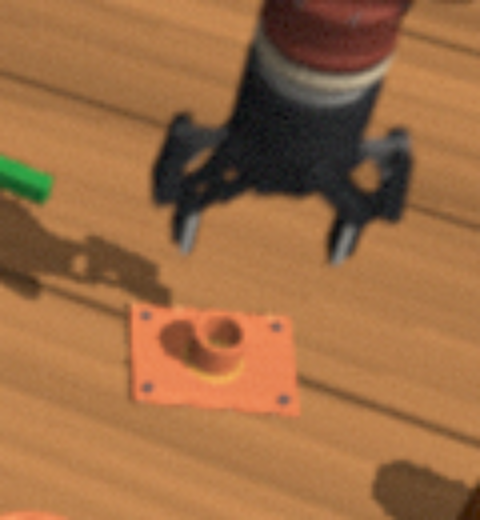

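The fingers hang centred over the collar, which is at crop pixel (222,340). I'm descending and gripping.

Emit:
apply_moves(
  plan=[
    [0.085,0,0,0,0],
    [0.085,0,0,0.03,0],
    [0.085,0,0,0.055,0],
    [0.085,0,0,0.07,0],
    [0.085,0,0,0.076,0],
    [0.085,0,0,0.076,0],
    [0.03,0,0,0.076,0],
    [0.03,0,0,0.076,0],
    [0.03,0,0,0.076,0],
    [0.03,0,0,0.076,0],
    [0.03,0,0,0.076,0],
    [0.03,0,0,0.076,0],
  ],
  newtons=50,
)

```text
t: 3.45
tool_pos: [0.436, 0.2491, 0.2056]
tool_rot: [-0.544, 3.09, -0.004]
contact_force: [-0.6, -5.1, 7.3]
opening: 0.0314
grip_force: 48.8
```

```bash
python3 -c "
from h import *
go((.566,-.025,.184),.018+np.pi/2)"
```

```text
t 3.45 pos [0.436  0.2491 0.2056] tool-y yaw 1.92 tilt [ 0.004 -0.002 -1.   ] q6 -1.55 SHIFT [-0.0284 -0.302   0.0227] ROLL 0.3308344546238726 |F| [-0.6 -5.1  7.3] open 0.0314 48.839002177119255
```

The move began from the pose the arm had actually reached, so the grip is about 20 mm too high. I'll open, re-centre and go lower.

Emit:
apply_moves(
  plan=[
    [0.085,0,0,0,0],
    [0.085,0,0,0,0],
    [0.085,0,0,0,0],
    [0.085,0,0,-0.01,0],
    [0.085,0,0,-0.01,0],
  ],
)

```text
t: 3.87
tool_pos: [0.435, 0.2497, 0.2146]
tool_rot: [-0.544, 3.092, 0.001]
contact_force: [0.4, -0.3, 0.4]
opening: 0.0848
grip_force: 0.0
```

```bash
python3 -c "
from h import *
p=eyes.get_image('scene'); 
w=cloud(p,roi((345,240,400,280)))
m=seg(p,(340,235,402,285),lambda h,s,v:(h<11)&(s>120)&(v>130)); print('plate',m.sum(),rect(unproj(p,uvs(m),.005)))
cv2.imwrite('pics/s2.png',cv2.resize(p['img'][190:300,320:440],None,fx=5,fy=5))
p=eyes.get_image('top'); cv2.imwrite('pics/t2.png',p['img'])
m=seg(p,(140,190,202,245),lambda h,s,v:(h<11)&(s>120)&(v>130)); print('plate top',m.sum(),rect(unproj(p,uvs(m),.005)))
go((.441,.241,.184),.348+np.pi/2)"
```

```text
plate 820 (array([439.7, 248.5]), array([ 83.9, 109.9]), 1.9)
plate top 136 (array([432.3, 207.3]), array([41. , 37.4]), 0.364)
t 3.97 pos [0.4348 0.2496 0.2138] tool-y yaw 1.919 tilt [ 0.002  0.001 -1.   ] q6 -1.55 SHIFT [-0.0028 -0.0102  0.0298] ROLL 0.0003377916985338736 |F| [ 0.4 -0.2  0.9] open 0.0849 0.0
```

View pics/s2.png

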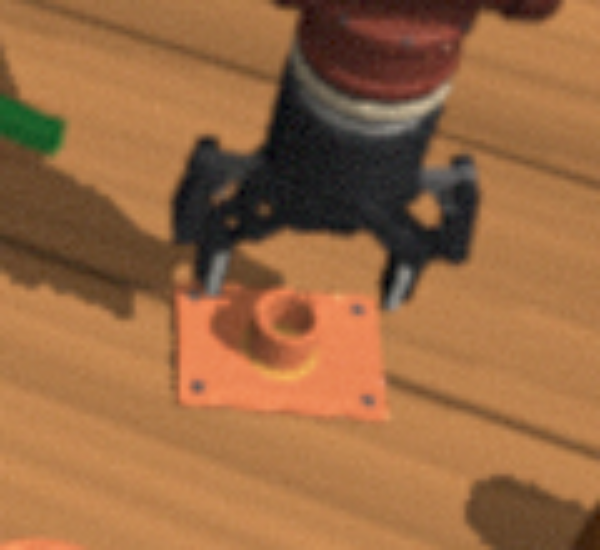

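The plate is still flat, and the fingers straddle the collar, seen at crop pixel (287,330).

Emit:
apply_moves(
  plan=[
    [0.085,-0.002,-0.0045,0,0],
    [0.085,-0.002,-0.0045,0.015,0],
    [0.085,-0.002,-0.0045,0.03,0],
    [0.085,-0.002,-0.0045,0.03,0],
    [0.085,-0.002,-0.0045,0.03,0],
    [0.03,-0.002,-0.0045,0.03,0],
    [0.03,-0.002,-0.0045,0.03,0],
    [0.03,-0.002,-0.0045,0.03,0],
    [0.03,-0.002,-0.0045,0.03,0],
    [0.03,-0.002,-0.0045,0.03,0],
    [0.03,-0.002,-0.0045,0.03,0],
  ],
  newtons=50,
)

```text
t: 4.88
tool_pos: [0.4384, 0.2465, 0.1842]
tool_rot: [-0.543, 3.092, 0.003]
contact_force: [-1.6, 2.5, 6.2]
opening: 0.0337
grip_force: 52.2
```

```bash
python3 -c "
from h import *
go((.566,-.025,.184),.018+np.pi/2)
p=eyes.get_image('scene')
m=seg(p,(340,235,402,285),lambda h,s,v:(h<11)&(s>120)&(v>130)); print('plate',m.sum(),rect(unproj(p,uvs(m),.005)))"
```

```text
t 4.88 pos [0.4384 0.2465 0.1842] tool-y yaw 1.919 tilt [ 0.002  0.002 -1.   ] q6 -1.56 SHIFT [-2.740e-02 -2.987e-01 -1.000e-04] ROLL 0.3299322982026174 |F| [-1.6  2.5  6.2] open 0.0337 52.211205759085715
plate 543 (array([443.1, 247.3]), array([ 76.9, 109.8]), 1.888)
```

Emit:
apply_moves(
  plan=[
    [0.03,-0.0025,-0.0272,0,0.03],
    [0.03,-0.005,-0.0543,0,0.06],
    [0.03,-0.0075,-0.0815,0,0.09],
    [0.03,-0.01,-0.1086,0,0.12],
    [0.03,-0.0125,-0.1358,0,0.15],
    [0.03,-0.015,-0.163,0,0.18],
    [0.03,-0.0175,-0.19,0,0.21],
    [0.03,-0.02,-0.2172,0,0.24],
    [0.03,-0.0225,-0.2444,0,0.27],
    [0.03,-0.025,-0.272,0,0.3],
    [0.03,-0.0274,-0.2987,0,0.33],
    [0.03,-0.0274,-0.2987,0,0.33],
  ],
)

```text
t: 5.93
tool_pos: [0.5677, -0.029, 0.1844]
tool_rot: [-0.023, 3.137, -0.005]
contact_force: [2.7, -7.2, 7.2]
opening: 0.0332
grip_force: 52.9
```

```bash
cat > pl.py <<'E'
from h import *
go((.566,-.025,.184),.018+np.pi/2)
cop=lambda h,s,v:(h<11)&(s>120)&(v>130)
for n,b in(('scene',(215,215,310,300)),('top',(230,140,315,210))):
    p=eyes.get_image(n); m=seg(p,b,cop); print(n,m.sum(),rect(unproj(p,uvs(m),.005)))
    cv2.imwrite(f'pics/{n}3.png',cv2.resize(p['img'][b[1]-25:b[3]+10,b[0]-10:b[2]+10],None,fx=5,fy=5))
E
python3 pl.py
```

```text
t 5.93 pos [ 0.5677 -0.029   0.1844] tool-y yaw 1.586 tilt [ 0.004 -0.003 -1.   ] q6 -1.77 SHIFT [0.0016 0.004  0.0004] ROLL -0.0031318011754541963 |F| [ 2.7 -7.2  7.2] open 0.0332 52.919077947735786
scene 477 (array([571. , -29.8]), array([ 79.1, 109.4]), 1.583)
top 3 (array([565. , -67.5]), array([0. , 5.4]), 1.593)
```

Emit:
apply_moves(
  plan=[
    [0.03,0.0016,0.004,0,0],
    [0.03,0.0016,0.004,0,0],
    [0.03,0.0016,0.004,0,0],
    [0.085,0.0016,0.004,0,0],
    [0.085,0.0016,0.004,0,0],
    [0.085,0.0016,0.004,0,0],
    [0.085,0.0016,0.004,0,0],
    [0.085,0.0016,0.004,-0.03,0],
    [0.085,0.0016,0.004,-0.06,0],
    [0.085,0.0016,0.004,-0.1,0],
    [0.085,0.0016,0.004,-0.14,0],
    [0.085,0.0016,0.004,-0.14,0],
  ],
)

```text
t: 7.03
tool_pos: [0.5663, -0.0217, 0.3327]
tool_rot: [-0.029, 3.126, -0.004]
contact_force: [1.0, -0.8, 1.4]
opening: 0.0852
grip_force: 0.0
```

Emit:
apply_moves(
  plan=[
    [0.085,0.04,0,0,0],
    [0.085,0.08,0,0,0],
    [0.085,0.12,0,0,0],
    [0.085,0.12,-0.04,0,0],
    [0.085,0.12,-0.08,0,0],
    [0.085,0.12,-0.12,0,0],
    [0.085,0.12,-0.12,0,0],
  ],
)

```text
t: 7.62
tool_pos: [0.4454, -0.1482, 0.3233]
tool_rot: [-0.02, 3.141, -0.005]
contact_force: [0.4, -0.1, 0.5]
opening: 0.0848
grip_force: 0.0
```

```bash
cat >> pl.py <<'E'
    w=unproj(p,uvs(m),.005)[:,:2]*1000
    hull=cv2.convexHull(w.astype(np.float32))
    g=roi(b)&~cv2.dilate(m.astype(np.uint8),np.ones((3,3))).astype(bool)
    w=cloud(p,roi(b)); c=w[(w[:,2]>.028)&(w[:,2]<.042)]; print("collar",len(c),c.mean(0).round(4),((c.max(0)+c.min(0))/2).round(4))
E
python3 pl.py; python3 -c "
import cv2,numpy as np
a=cv2.imread('pics/top3.png');b=cv2.imread('pics/scene3.png')
b=cv2.resize(b,None,fx=.6,fy=.6);a=cv2.resize(a,None,fx=.75,fy=.75);H=max(a.shape[0],b.shape[0])
f=lambda i:np.pad(i,((0,H-i.shape[0]),(0,0),(0,0)))
o=np.hstack([f(a),f(b)]);print(o.shape);cv2.imwrite('pics/ab3.png',o)"
```

```text
t 7.62 pos [ 0.4454 -0.1482  0.3233] tool-y yaw 1.583 tilt [ 0.001 -0.003 -1.   ] q6 -2.06 SHIFT [-0.122   0.1222  0.139 ] ROLL -0.005431031404303344 |F| [ 0.4 -0.1  0.5] open 0.0848 0.0
scene 790 (array([567.7, -22.3]), array([ 79.2, 109. ]), 1.584)
collar 87 [ 0.585  -0.0211  0.0332] [ 0.618  -0.0229  0.0348]
top 855 (array([565.6, -24.7]), array([ 79.3, 107.7]), 1.592)
collar 68 [ 0.5638 -0.0255  0.0359] [ 0.5642 -0.0254  0.0346]
(394, 739, 3)
```

View pics/ab3.png

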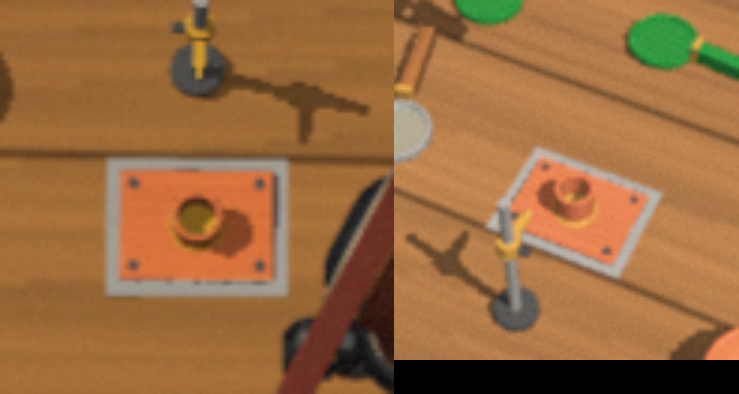

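The plate is square and centred on the steel in both views: collar at (197,220) in the left panel, even grey margins all round. Next is the wooden-handled loupe.

```bash
python3 -c "
from h import *
go((.4956,-.2373,.25),.27+np.pi/2)"
```

```text
t 7.72 pos [ 0.4458 -0.1448  0.3226] tool-y yaw 1.586 tilt [-0.001  0.001 -1.   ] q6 -2.06 SHIFT [-0.0485 -0.0933  0.0725] ROLL -0.25475331924824496 |F| [-0.5  0.2 -0.4] open 0.085 0.0
```

Emit:
apply_moves(
  plan=[
    [0.06,-0.016,-0.031,0.024,-0.085],
    [0.06,-0.032,-0.062,0.048,-0.17],
    [0.06,-0.0485,-0.0933,0.0725,-0.255],
    [0.06,-0.0485,-0.0933,0.0725,-0.255],
    [0.06,-0.0485,-0.0933,0.0725,-0.255],
    [0.06,-0.0485,-0.0933,0.0725,-0.255],
  ],
)

```text
t: 8.22
tool_pos: [0.4965, -0.235, 0.2499]
tool_rot: [0.429, -3.111, -0.002]
contact_force: [0.4, 0.1, 0.5]
opening: 0.0598
grip_force: 0.0
```

```bash
python3 -c "
from h import *
go((.4956,-.2373,.177),.27+np.pi/2)
p=eyes.get_image('scene');cv2.imwrite('pics/s4.png',cv2.resize(p['img'][130:260,160:270],None,fx=4,fy=4))
w=cloud(p,roi((185,195,222,248))); h=w[(w[:,2]>.014)&(w[:,2]<.03)]; print(len(h),rect(h))"
```

```text
t 8.22 pos [ 0.4965 -0.235   0.2499] tool-y yaw 1.845 tilt [-0.001  0.001 -1.   ] q6 -2.42 SHIFT [ 0.0014 -0.0021  0.0729] ROLL 0.003971774275051798 |F| [0.4 0.1 0.5] open 0.0598 0.0
139 (array([ 486.2, -239.1]), array([89.7, 17.1]), 0.269)
```

View pics/s4.png

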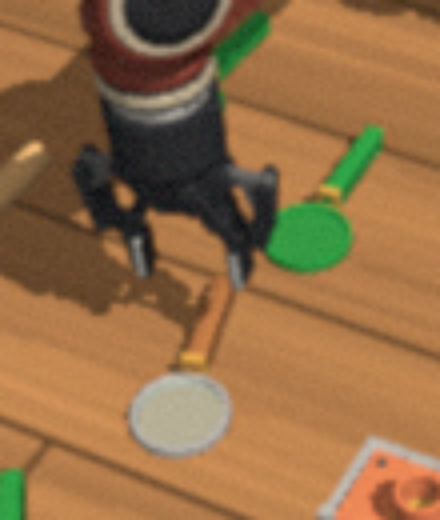

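The close crop shows the grey-glass loupe with a wooden handle: glass at (180,413), handle at (212,315). The jaws are aligned over it, and the green look-alike at (308,237) is clear of them.

Emit:
apply_moves(
  plan=[
    [0.06,0.0014,-0.0021,0.03,0],
    [0.06,0.0014,-0.0021,0.055,0],
    [0.06,0.0014,-0.0021,0.068,0],
    [0.06,0.0014,-0.0021,0.073,0],
    [0.06,0.0014,-0.0021,0.073,0],
    [0.01,0.0014,-0.0021,0.073,0],
    [0.01,0.0014,-0.0021,0.073,0],
    [0.01,0.0014,-0.0021,0.073,0],
    [0.01,0.0014,-0.0021,0.073,0],
    [0.01,0.0014,-0.0021,0.073,0],
    [0.01,0.0014,-0.0021,0.073,0],
  ],
  newtons=65,
)

```text
t: 9.18
tool_pos: [0.4963, -0.2391, 0.1792]
tool_rot: [-0.427, 3.11, -0.003]
contact_force: [0.4, 1.3, 6.4]
opening: 0.0146
grip_force: 67.7
```

Emit:
apply_moves(
  plan=[
    [0.01,0,0,-0.01,0],
    [0.01,0,0,-0.025,0],
    [0.01,0,0,-0.045,0],
    [0.01,0,0,-0.07,0],
    [0.01,0,0,-0.1,0],
    [0.01,0,0,-0.13,0],
    [0.01,0,0,-0.14,0],
    [0.01,0,0,-0.14,0],
    [0.01,0,0,-0.14,0],
    [0.01,0,0,-0.14,0],
  ],
)

```text
t: 10.02
tool_pos: [0.4948, -0.2381, 0.3149]
tool_rot: [0.427, -3.109, -0.004]
contact_force: [0.3, -0.1, -1.5]
opening: 0.0143
grip_force: 66.7
```

```bash
cat > lp.py <<'E'
from h import *
import sys
go((.4956,-.2373,.31))
o=telemetry.get_obs(); tp=o["tool_pos"]
for n in("top","scene"):
    p=eyes.get_image(n)
    for r in eyes.tip_of("lens",p)[:5]: print(n,np.round(r["point"]),round(r["confidence"],2),unproj(p,r["point"]).round(4))
    v,u=np.indices((420,560)); w=cloud(p,np.ones((420,560),bool))
    z0=float(sys.argv[1]); c=w[(abs(w[:,2]-z0)<.022)&(w[:,0]>tp[0]+.02)&(np.hypot(w[:,0]-tp[0],w[:,1]-tp[1])<.125)&(w[:,0]<.628)]
    if len(c)>20:
        A=np.c_[c[:,:2]-c[:,:2].mean(0),np.ones(len(c))]; k=np.linalg.lstsq(A,c[:,2],rcond=None)[0]
        print(n,len(c),c.mean(0).round(4),"slope",k.round(3),"zpct",np.percentile(c[:,2],[5,50,95]).round(4),rect(c))
    cv2.imwrite(f'pics/{n}5.png',p['img'])
E
python3 lp.py .14
```

```text
t 10.02 pos [ 0.4948 -0.2381  0.3149] tool-y yaw 1.844 tilt [-0.003  0.002 -1.   ] q6 -2.43 SHIFT [-0.001   0.0006  0.0049] ROLL None |F| [ 0.3 -0.1 -1.5] open 0.0143 66.72647953033447
top [345. 107.] 0.88 [[ 0.7589 -0.2224  0.0061]]
top [274. 258.] 0.86 [[ 0.3415 -0.0353  0.0071]]
top [416. 288.] 0.58 [[ 0.2719 -0.4044  0.0123]]
top [355. 170.] 0.55 [[ 0.4754 -0.1603  0.479 ]]
top 321 [ 0.5632 -0.2042  0.1449] slope [0.006 0.037 0.145] zpct [0.1405 0.1448 0.1488] (array([ 565.4, -204.4]), array([36.1, 68.8]), 2.562)
scene [292. 204.] 0.97 [[1.1112 0.277  0.8927]]
scene [238. 189.] 0.96 [[ 0.3654 -0.219   0.0084]]
scene [199. 199.] 0.73 [[ 0.5552 -0.2171  0.141 ]]
scene [158. 291.] 0.68 [[ 0.773  -0.2207  0.009 ]]
scene [206. 155.] 0.57 [[ 0.5028 -0.2127  0.2534]]
scene 533 [ 0.5582 -0.2185  0.1429] slope [-0.083 -0.021  0.143] zpct [0.1385 0.1424 0.1508] (array([ 559.7, -218. ]), array([72.7, 72. ]), 1.113)
```

```bash
python3 -c "
from h import *
go((.499,-.025,.31),np.pi/2)"
```

```text
t 10.22 pos [ 0.4951 -0.2383  0.3153] tool-y yaw 1.844 tilt [-0.003  0.002 -1.   ] q6 -2.43 SHIFT [-0.0613  0.2043  0.0057] ROLL 0.2731535842393604 |F| [-0.2 -0.6 -2.3] open 0.014 66.7291259765625
```

Emit:
apply_moves(
  plan=[
    [0.01,-0.006,0.0204,0,0.04],
    [0.01,-0.0123,0.0409,0,0.08],
    [0.01,-0.0184,0.0613,0,0.12],
    [0.01,-0.0245,0.0817,0,0.16],
    [0.01,-0.0307,0.102,0,0.2],
    [0.01,-0.037,0.1226,0,0.24],
    [0.01,-0.043,0.143,0,0.273],
    [0.01,-0.049,0.163,0,0.273],
    [0.01,-0.055,0.184,0,0.273],
    [0.01,-0.0613,0.2043,0,0.273],
    [0.01,-0.0613,0.2043,0,0.273],
    [0.01,-0.0613,0.2043,0,0.273],
  ],
)

```text
t: 11.22
tool_pos: [0.4992, -0.0246, 0.3166]
tool_rot: [0.004, -3.14, 0.0]
contact_force: [0.7, -0.6, -0.3]
opening: 0.0145
grip_force: 66.7
```

```bash
python3 lp.py .14; python3 -c "
from h import *
go((.499,-.025,.278),np.pi/2)"
```

```text
t 11.22 pos [ 0.4992 -0.0246  0.3166] tool-y yaw 1.573 tilt [-0.001 -0.    -1.   ] q6 -1.77 SHIFT [ 0.0041 -0.2127  0.0066] ROLL None |F| [ 0.7 -0.6 -0.3] open 0.0145 66.66486024856567
top [345. 105.] 0.83 [[ 0.7659 -0.221   0.0035]]
top [347. 249.] 0.64 [[ 0.3707 -0.2258  0.008 ]]
top [414. 290.] 0.59 [[ 0.2657 -0.4015  0.0049]]
top [274. 255.] 0.53 [[ 0.3259 -0.0245  0.5113]]
scene [205. 159.] 0.94 [[ 0.2884 -0.3924  0.0088]]
scene [262. 227.] 0.8 [[ 0.5701 -0.0243  0.1443]]
scene [240. 190.] 0.75 [[ 0.3686 -0.2092  0.0093]]
scene [296. 204.] 0.75 [[ 0.3445 -0.0278  0.0058]]
scene [164. 288.] 0.6 [[ 0.7597 -0.214   0.0073]]
scene 624 [ 0.5653 -0.0241  0.1455] slope [-0.087 -0.005  0.145] zpct [0.1412 0.1447 0.1548] (array([566.4, -26.1]), array([75.7, 69.8]), 0.697)
t 11.42 pos [ 0.4994 -0.0261  0.3172] tool-y yaw 1.57 tilt [-0. -0. -1.] q6 -1.77 SHIFT [0.0004 0.0011 0.0392] ROLL -0.0009247142530941499 |F| [-0.3  0.2 -1.5] open 0.0144 66.67031407356262
```

Emit:
apply_moves(
  plan=[
    [0.01,0,0,0.01,0],
    [0.01,0,0,0.02,0],
    [0.01,0,0,0.03,0],
    [0.01,0,0,0.039,0],
    [0.01,0,0,0.039,0],
    [0.01,0,0,0.039,0],
    [0.01,0,0,0.039,0],
    [0.01,0,0,0.039,0],
  ],
)

```text
t: 12.08
tool_pos: [0.4997, -0.0254, 0.279]
tool_rot: [-0.0, 3.141, -0.0]
contact_force: [-0.1, 0.2, -1.7]
opening: 0.0143
grip_force: 66.7
```

Run:
```python
from h import *
go((.499,-.025,.278),np.pi/2)
p=eyes.get_image("scene"); w=cloud(p,np.ones((420,560),bool))
for r in eyes.tip_of("lens",p)[:6]+eyes.tip_of("pointer_tip",p): print(np.round(r["point"]),round(r["confidence"],2),unproj(p,r["point"]).round(4))
for R in(.028,.034):
    c=w[(np.hypot(w[:,0]-.567,w[:,1]+.024)<R)&(w[:,2]>.09)&(w[:,2]<.125)]
    A=np.c_[c[:,:2]-[.567,-.024],np.ones(len(c))]; k=np.linalg.lstsq(A,c[:,2],rcond=None)[0]; print(R,len(c),"plane",k.round(4))
h=cv2.cvtColor(p["img"],cv2.COLOR_BGR2HSV).astype(int); m=roi((225,245,260,300))&(h[...,0]>17)&(h[...,0]<32)&(h[...,1]>130)&(h[...,2]>100)
c=cloud(p,m); c=c[c[:,0]<.668]; print("ptr",len(c),c.min(0),np.median(c,0))
cv2.imwrite("pics/s6.png",cv2.resize(p["img"][170:300,190:340],None,fx=4,fy=4,interpolation=cv2.INTER_CUBIC))
```

```text
t 12.08 pos [ 0.4997 -0.0254  0.279 ] tool-y yaw 1.571 tilt [ 0.001 -0.    -1.   ] q6 -1.77 SHIFT [0.0007 0.0004 0.001 ] ROLL 0.0002348397927316448 |F| [-0.1  0.2 -1.7] open 0.0143 66.70567989349365
[238. 189.] 0.97 [[ 0.3628 -0.2195  0.0063]]
[296. 203.] 0.72 [[0.5103 0.0367 0.2001]]
[162. 289.] 0.61 [[ 0.7622 -0.2179  0.0053]]
[205. 158.] 0.6 [[ 0.2856 -0.3932  0.0073]]
[248. 259.] 0.67 [[ 0.5849 -0.0662  0.0015]]
0.028 305 plane [0.0033 0.0084 0.1064]
0.034 453 plane [-0.0138  0.0119  0.1069]
ptr 15 [ 0.65034569 -0.02475667  0.10212386] [ 0.66033522 -0.02132821  0.10483103]
```

View pics/s6.png

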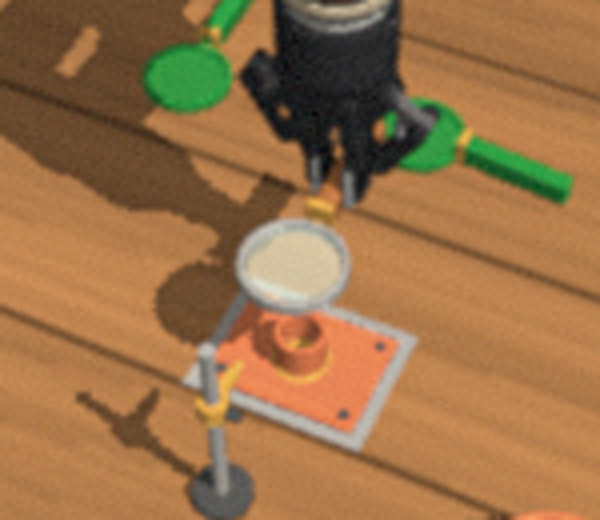

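The lens is level over the collar, with the glass at crop pixel (293,263) and the collar at (302,340), and it is clear of the pointer. I'll lower it 1.5 mm and settle.

Emit:
apply_moves(
  plan=[
    [0.01,0,0,0.0015,0],
    [0.01,0,0,0.0015,0],
    [0.01,0,0,0.0015,0],
    [0.01,0,0,0.0015,0],
    [0.01,0,0,0.0015,0],
    [0.01,0,0,0.0015,0],
    [0.01,0,0,0.0015,0],
    [0.01,0,0,0.0015,0],
  ],
)

```text
t: 12.9
tool_pos: [0.4994, -0.0253, 0.277]
tool_rot: [-0.0, 3.142, 0.0]
contact_force: [0.4, -1.0, -1.8]
opening: 0.0141
grip_force: 66.7
```

Run:
```python
from h import *
go((.499,-.025,.278),np.pi/2)
p=eyes.get_image("scene"); w=cloud(p,roi((230,215,290,255)))
c=w[(w[:,2]>.095)&(w[:,2]<.118)&(w[:,0]>.53)&(w[:,0]<.615)]; print(len(c),rect(c),np.median(c[:,2]))
print(ctrl.finish_job())
```

```text
t 12.9 pos [ 0.4994 -0.0253  0.277 ] tool-y yaw 1.571 tilt [ 0.  0. -1.] q6 -1.77 SHIFT [ 0.0004  0.0003 -0.001 ] ROLL 0.00021413661746705337 |F| [ 0.4 -1.  -1.8] open 0.0141 66.7043137550354
559 (array([567.8, -24.7]), array([71.1, 70.2]), 0.9) 0.10467095372469826
the job is handed in; nothing more can be done
None
```

I handed the job in with the plate centred and square on the steel rectangle and the lens held level over its collar at the pointer's height; every check I measured was within limits, but the hand-in call returned no verdict.

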